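# Unscrew the cap of the empty paper-tape stand, whichever way it turns

## Robot

A 7-joint arm with a two-finger parallel gripper is mounted at the origin on a cart in front of the work surface, level with it; the furniture and walls round the work are solid. World frame = base frame: x ahead of the robot, y to its left, z up, the work surface at z = 0. Lengths are in m, angles in rad, forces in N, time in s.
With the tool pointing down it reaches from about 0.35 to 0.9 m from the base axis. Payload 19.9 kg.
Tool frame: the origin (TCP) lies midway between the tips of the shut fingers; the grasp point (between the pads) lies 19 mm behind it; z points along the fingers, y is the line along which they close (so a half turn about z gives the same grasp; the last joint's range is limited). The gripper opens to 94 mm and grips with 3 to 60 N. Pads are 16 mm wide; open, the fingers measure 119 mm over their backs; the gripper's body (75 mm by 177 mm) begins 78 mm behind the grasp point.
Start: joints at [-0.042, 0.417, -0.01, 1.614, 0.005, 1.111, -0.053], TCP at [0.625, 0, 0.181] pointing down, gripper open.
Joint ranges: [-2.81, 2.81], [-0.39, 2.02], [-1.27, 1.25], [0.06, 2.57], [-1.19, 4.33], [0.19, 2], [-2.82, 2.82]. Speed limits (rad/s): [1.89, 1.89, 2.39, 2.39, 3.01, 3.01, 3.01].

## Interface

Orientations are given as a unit quaternion [x, y, z, w].
In Python, from bench import bot gives the robot as it stands.
- The arm moves only by the tool carry_out, never from a script. Its argument "rows" is a list that holds one entry, the list of rows, each a list of 7 numbers: the shift along the world's x, y, z in cm, then the turn, a rotation vector about the world's x, y, z in rad, then the opening in per cent of the stroke, from 0 (shut) to 100 (fully open). A call has 1 to 5 rows; each row is the pose to reach, as a shift and turn from the pose commanded when the call began; what a row does not reach only later rows make up. A row lasts 1/8 s, in which the tool goes at most 62.5 mm and 10.7 degrees, less where a joint would pass 70% of its speed; a pose out of reach is approached as far as the arm can. A call with a gripper value outside its range is refused whole. The fingers move at their own pace and stop on an object; "grip_force" is the grip in N (left out, the last holds). Time passes only in rows, so rows that repeat a pose let the fingers close. It gives the time, the measured TCP pose, the force, the opening and the grip force at its end, in the units of the state.
- bot.get_state(): the state, without advancing time (a new reading comes with each control period).
- bot.read_camera(name): name is "scene" or "side" or "wrist"; returns (picture, depth): 400x640x3 uint8, red, green, blue; 400x640 float32, m along the optical axis (not along the pixel's ray), 0 where there is no reading.
- bot.get_calibration(name): a dict with "camera_matrix" (3x3 intrinsics, pixels), "camera_from_world" (4x4, takes a point from world to camera coordinates). Camera axes: x right, y down, z forward; pixel columns grow to the right and rows downward; lengths in m; the calibration is good to about 2 mm. A picture is of the moment at which its call begins: read the wrist's pose just before it. get_calibration takes no time and is no camera call; for the wrist camera it gives the pose at the moment of the call.
- bot.close_job(): hands the job in; it is judged then, once.
The state is a dict: "time": time; "qpos": joint angles; "qvel": joint speeds; "tau": joint torques, N m; "tcp_pos": TCP position; "tcp_rot": TCP orientation; "ft_force": force on the tool from outside, world axes, zero at the start; "torque": the same for the moment, N m; "grip_width": opening from 0.0 (shut) to 1.0 (fully open); "finger_force": force on a finger pad.
Only numpy, scipy, OpenCV 4.12 (cv2) and the standard library are available. Lean on these libraries where they do the work, as an engineer would, in place of code of your own. Each camera call takes 0.05 s, during which the arm holds its last target. There are 200 camera calls.

## Task

One of the two paper-tape stands has run out: only the bare cardboard tube is left on its spindle. Unscrew the cap of that stand, whose thread may be left-handed or right-handed (if it will not loosen one way, turn it the other), lift it off and finish holding it in the gripper, clear above the spindle (at least 25 mm between the stud's top and the cap), so that a new roll can be put on. Leave the tube on its spindle, leave the other stand with its full roll and cap as it is, and do not disturb the things lying around.

Things in the scene. Friction and masses are not known exactly. Their poses are not given: they have to be found in the camera images.
- stand_a: paper-tape stand, fixed. Grey base plate 140 x 110 x 12 mm; origin on the table under the spindle axis, z up; the plate reaches 85 mm to -x, 55 mm to +x. Guide roller and tear-off edge, 70 mm high, 68 to 75 mm from the axis on the -x side. Spindle: hub 37 mm across up to 75 mm above the table, on it a threaded stud 31 mm across. The two stands look the same and swap places between starts
- stand_b: the other stand, alike but with the other thread hand. On one stand the cap loosens counter-clockwise seen from above (right-hand thread), on the other clockwise (left-hand); which is which cannot be seen and must be tried
- stud_a (a point): top of stand_a's threaded stud, on the axis, 97 mm above the table. Tightening, a cap turns at most 0.2 rad to a hard stop. Loosening, it turns easily and lifts straight off once turned about 0.93 to 1.12 rad from its start (anywhere up to 1.9 rad). Before that the thread holds it down: it can rise only 0.6 to 4 mm
- stud_b (a point): the same point of stand_b; its thread behaves alike, mirrored
- cap_a: black ribbed screw cap of stand_a, 40 to 85 g. Origin: centre of its underside, 75 mm above the table when on; z up. Skirt 58 mm across, 6 mm high; above it a round knob 44 mm across, straight from 8 to 27 mm above the underside, top at 31 mm: grip it there from above, at any angle. Cavity below 34 mm wide, 23.5 mm deep. At the start its x axis is within 0.2 rad of its stand's
- cap_b: the same kind of cap, on stand_b
- bare_core: bare brown cardboard tube, 46 mm across, 40 mm bore, 60 mm high, loose on the hub of the empty stand (stand_a or stand_b); origin at the centre of its underside, which rests on the base plate 12 mm above the table
- full_roll: full roll of white paper tape, 100 mm across, 60 mm high, 40 mm bore, loose on the hub of the other stand; origin at the centre of its underside
- receipt_pad: pad of forms, 150 x 93 x 10 mm, lying at the left; a bystander, origin at the centre of its underside
- scissors: shears lying flat, 188 x 77 x 9 mm, front right; a bystander
- pen_blue: ball pen, 153 x 9 x 11 mm, lying between the stands; a bystander
- tape_measure: tape measure, 28 x 69 x 62 mm, standing behind the stands; a bystander
- key_tag: key on a tag, 87 x 24 x 9 mm, behind the stands; a bystander
Not all that is in view belongs to the job. Leave any blue look-alike of the cap_a alone. There is more than one size of the full_roll; the job needs the larger.

How it is judged:
On the way:
1. the cap of the empty stand has been turned loose (by more than 0.7 rad) while still on its spindle (((horizontal distance between bare_core and stand_a below 0.03 m and z of cap_a in the frame of stand_a below 0.085 m and angle between the x axis of cap_a and the x axis of stand_a, either way round above 0.7 rad) or (horizontal distance between bare_core and stand_b below 0.03 m and z of cap_b in the frame of stand_b below 0.085 m and angle between the x axis of cap_b and the x axis of stand_b, either way round above 0.7 rad))), for 0.05 s.
At the end, for the whole second after the job is handed in: Fingers hold the empty stand's cap at rest, its underside 120 mm or more above the table (23 mm above the stud), touching no stand, tube or roll; tube still on its spindle (within 30 mm, raised under 8 mm); other stand: full roll on, cap seated, turned under 0.35 rad (((horizontal distance between bare_core and stand_a below 0.03 m and z of bare_core in the frame of stand_a below 0.02 m and z of cap_a in the frame of stand_a above 0.12 m and contact force between the fingers and cap_a above 1.5 N and contact force between cap_a and stand_a below 0.1 N and contact force between cap_a and bare_core below 0.1 N and contact force between cap_a and full_roll below 0.1 N and linear speed of cap_a below 0.03 m/s and horizontal distance between full_roll and stand_b below 0.03 m and (horizontal distance between cap_b and stand_b below 0.006 m and z of cap_b in the frame of stand_b below 0.085 m) and angle between the x axis of cap_b and the x axis of stand_b, either way round below 0.35 rad) or (horizontal distance between bare_core and stand_b below 0.03 m and z of bare_core in the frame of stand_b below 0.02 m and z of cap_b in the frame of stand_b above 0.12 m and contact force between the fingers and cap_b above 1.5 N and contact force between cap_b and stand_b below 0.1 N and contact force between cap_b and bare_core below 0.1 N and contact force between cap_b and full_roll below 0.1 N and linear speed of cap_b below 0.03 m/s and horizontal distance between full_roll and stand_a below 0.03 m and (horizontal distance between cap_a and stand_a below 0.006 m and z of cap_a in the frame of stand_a below 0.085 m) and angle between the x axis of cap_a and the x axis of stand_a, either way round below 0.35 rad))); the arm keeps its last pose, push and grip.
It fails at once if the cap of the stand with the full roll is unscrewed or taken off ((horizontal distance between full_roll and stand_b below 0.03 m and (angle between the x axis of cap_b and the x axis of stand_b, either way round above 0.35 rad or distance of cap_b from where it was at the start of the episode above 0.012 m)) or (horizontal distance between full_roll and stand_a below 0.03 m and (angle between the x axis of cap_a and the x axis of stand_a, either way round above 0.35 rad or distance of cap_a from where it was at the start of the episode above 0.012 m))).
It fails at once if the full roll leaves its stand (distance of full_roll from where it was at the start of the episode above 0.02 m).
It fails at once if a bystander is pushed more than 25 mm (distance of any of receipt_pad, scissors, pen_blue, tape_measure, key_tag from where it was at the start of the episode above 0.025 m).
It also fails if it takes over 35 s, if anything falls off the work surface, if the arm or the gripper's body presses on something with over 40 N, if the wrist force passes 120 N, or if a joint passes its speed limit or range.

## Working session

There is one attempt and no reset: what is moved stays moved. The work goes in short steps, Python scripts to look and compute and a tool call to move; the robot and the scene stay as the last step left them, time stands still between calls to the robot, and variables do not carry over. Pictures are saved under pics/ and viewed, at most 10 in all, crops included, and the job is handed in when it is done.

Besides the shell and the picture viewer there is one more tool, called as name([rows], argument=value, ...), one row to a line, values as JSON. carry_out: Moves the arm, as the interface text tells. Its arguments: {"type":"object","properties":{"rows":{"type":"array"},"grip_force":{"type":"number"}},"required":["rows"]}

```bash
mkdir -p pics
python3 - <<'E'
from bench import bot
import cv2,numpy as np
s=bot.get_state(); print(s)
for n in ["scene","side"]:
    p,d=bot.read_camera(n); cv2.imwrite(f"pics/{n}0.png",p[:,:,::-1]); np.savez(f"pics/{n}0.npz",p=p,d=d)
    c=bot.get_calibration(n); print(n,np.round(c["camera_matrix"],1).tolist(),np.round(c["camera_from_world"],3).tolist())
E
```

```text
{'time': 0.0, 'qpos': array([-0.04150352,  0.41797333, -0.01032223,  1.61416344,  0.00473354,
        1.11065742, -0.05298522]), 'qvel': array([-1.87963833e-03, -1.54507868e-03,  9.88795595e-04, -6.34425133e-04,
        2.55111172e-04, -3.29133873e-05, -8.91663410e-04]), 'tau': array([ 3.52895018e-03, -8.51262331e+01,  6.40313700e-01, -4.25991547e+01,
       -4.87577857e-02,  1.87510403e-02,  1.73272206e-04]), 'tcp_pos': array([ 6.24610908e-01, -1.10272376e-05,  1.80130124e-01]), 'tcp_rot': array([ 7.07085801e-01,  7.07127516e-01, -4.54099924e-04, -3.75453671e-04]), 'ft_force': array([-0.27542318, -0.99335774, -0.74534244]), 'torque': array([ 0.00896931,  0.01351489, -0.01487235]), 'finger_force': 0.0, 'grip_width': 0.9977495280027319}
scene [[460.4, 0.0, 320.4], [0.0, 460.4, 204.2], [0.0, 0.0, 1.0]] [[0.812, -0.583, -0.002, -0.47], [-0.44, -0.611, -0.658, 0.304], [0.383, 0.536, -0.753, 1.376], [0.0, 0.0, 0.0, 1.0]]
side [[463.9, 0.0, 318.9], [0.0, 463.9, 204.8], [0.0, 0.0, 1.0]] [[-0.998, -0.059, 0.014, 0.534], [-0.039, 0.453, -0.89, 0.127], [0.046, -0.889, -0.455, 1.303], [0.0, 0.0, 0.0, 1.0]]
```

View pics/scene0.png

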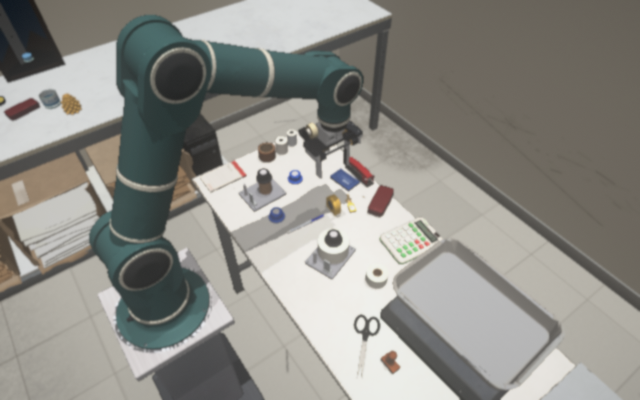

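View pics/side0.png

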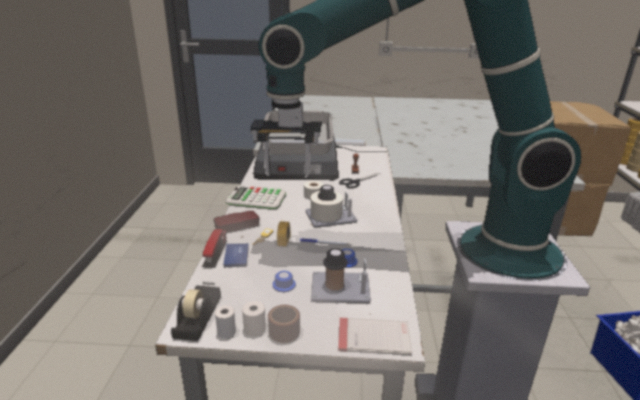

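The empty stand (brown tube, black cap) is at scene (263,175) and side (334,257). The full roll is at scene (333,240).

```bash
cat > h.py <<'E'
import numpy as np
from bench import bot
def ray(c,u,v,z):
    K=c["camera_matrix"];T=c["camera_from_world"];R=T[:3,:3];o=-R.T@T[:3,3]
    d=R.T@np.linalg.solve(K,[u,v,1]);return o+d*(z-o[2])/d[2]
def pts(c,d):
    K=c["camera_matrix"];T=c["camera_from_world"]
    v,u=np.indices(d.shape);P=np.stack([(u-K[0,2])/K[0,0]*d,(v-K[1,2])/K[1,1]*d,d],-1)
    return (P-T[:3,3])@T[:3,:3]
E
python3 - <<'E'
from h import *
for n,(a,b) in {"scene":((263,175)),"side":((334,257))}.items():
    f=np.load(f"pics/{n}0.npz");p,d=f["p"].astype(int),f["d"];c=bot.get_calibration(n)
    m=np.zeros(d.shape,bool);m[b-16:b+12,a-16:a+16]=1;m&=p.max(2)<70
    v,u=np.nonzero(m);print(n,len(u),u.min(),u.max(),v.min(),v.max(),ray(c,(u.min()+u.max())/2,(v.min()+v.max())/2,.09))
    P=pts(c,d)[m];P=P[(P[:,2]>.06)&(P[:,2]<.2)];print(P.mean(0),P.min(0),P.max(0)); t=P[P[:,2]>.1];print("top",len(t),t.mean(0))
    a2=pts(c,d);g=a2[b-30:b+50,a-50:a+50].reshape(-1,3);k=(g[:,2]>.006)&(g[:,2]<.018);g=g[k];print("plate",g[:,:2].min(0),g[:,:2].max(0))
E
```

```text
scene 29 259 268 175 179 [0.48382015 0.20677683 0.09      ]
[0.47993253 0.19848674 0.09556866] [0.46659649 0.18929451 0.08526398] [0.49766155 0.21183325 0.1061629 ]
top 6 [0.48082385 0.19491389 0.10319382]
plate [ 0.29695203 -0.00094814] [0.7239983  0.42230583]
side 243 325 346 252 268 [0.4845407  0.22360365 0.09      ]
[0.48512732 0.23209459 0.09102662] [0.45965982 0.20187934 0.07828668] [0.50934253 0.24621415 0.10898728]
top 53 [0.48606526 0.23055813 0.10376456]
plate [ 0.36752651 -0.03787187] [0.63061487 0.27269719]
```

carry_out([
  [[-3,5,1,0,0,0,100],[-7,10,2,0,0,0,100],[-11,16,3,0,0,0,100],[-14.2,21.5,3,0,0,0,100],[-14.2,21.5,3,0,0,0,100]],
], grip_force=25)

```text
time: 0.72
tcp_pos: [0.4808, 0.2184, 0.2109]
tcp_rot: [0.705, 0.709, 0.0, -0.0]
ft_force: [-0.7, 0.4, 0.0]
grip_width: 1.001
finger_force: 0.0
```

Run:
```python
from h import *
import cv2
s=bot.get_state();print(s["time"],s["tcp_pos"],s["tcp_rot"],s["qpos"])
c=bot.get_calibration("wrist");p,d=bot.read_camera("wrist");cv2.imwrite("pics/w0.png",p[:,:,::-1])
np.savez("pics/w0.npz",p=p,d=d,K=c["camera_matrix"],T=c["camera_from_world"])
P=pts(c,d);m=(P[...,2]>.09)&(P[...,2]<.115)&(np.hypot(P[...,0]-.483,P[...,1]-.215)<.06)&(d>0)&(p.max(2)<90)
v,u=np.nonzero(m);print(len(u),u.min(),u.max(),v.min(),v.max())
q=P[m];print(q.min(0),q.max(0),q.mean(0))
t=q[q[:,2]>.101];print(t.min(0),t.max(0),t.mean(0))
```

```text
0.725 [0.4807752  0.21844349 0.21093524] [ 7.05242739e-01  7.08965809e-01  1.81096130e-04 -3.56357330e-04] [-0.36540789  0.21877156 -0.13764376  1.81563141  0.03238644  1.10925877
 -0.50896779]
945 311 352 169 210
[0.46586779 0.19556874 0.09082395] [0.50877728 0.23751868 0.10918649] [0.48736575 0.21853804 0.10539694]
[0.46596498 0.19556874 0.10102517] [0.50861583 0.23707464 0.10918649] [0.48749686 0.21746648 0.10612949]
```

View pics/w0.png

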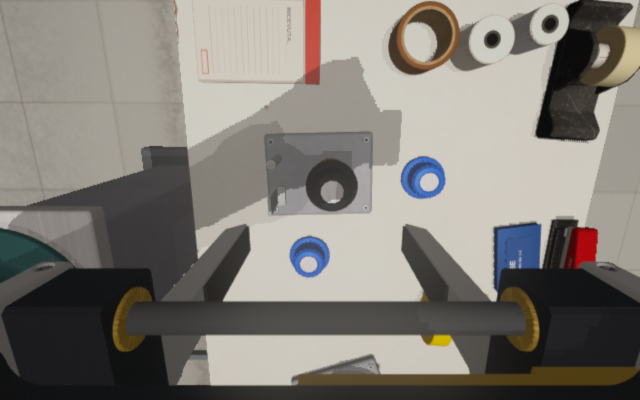

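The wrist view shows the cap knob at (331,187) with clear space for the fingers either side; knob centre is about (0.487, 0.217).

carry_out([
  [[0.5,0.1,-2,0,0,0,100],[0.5,0.1,-5,0,0,0,100],[0.5,0.1,-7,0,0,0,100],[0.5,0.1,-7,0,0,0,100],[0.5,0.1,-7,0,0,0,100]],
])

```text
time: 1.4
tcp_pos: [0.4888, 0.2154, 0.1414]
tcp_rot: [0.707, 0.707, 0.0, 0.0]
ft_force: [0.2, -0.4, 0.1]
grip_width: 0.999
finger_force: 0.0
```

Run:
```python
from h import *
import cv2
s=bot.get_state();print(s["time"],s["tcp_pos"],s["qpos"])
c=bot.get_calibration("wrist");p,d=bot.read_camera("wrist");cv2.imwrite("pics/w1.png",p[:,:,::-1])
P=pts(c,d);m=(P[...,2]>.09)&(P[...,2]<.115)&(np.hypot(P[...,0]-.487,P[...,1]-.217)<.04)&(d>0)&(p.max(2)<90)
q=P[m];print(len(q),q.min(0),q.max(0),q.mean(0))
```

```text
1.4 [0.48875547 0.21542276 0.14140095] [-0.3632574   0.30265131 -0.13069947  1.87736555  0.04758275  0.96403622
 -0.51630918]
1535 [0.4658081  0.19580237 0.09018816] [0.50920521 0.23761254 0.10911989] [0.48750781 0.21930317 0.10529482]
```

View pics/w1.png

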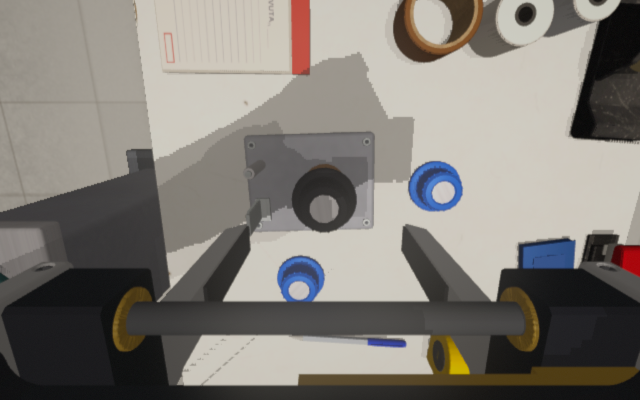

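The knob sits centred between the fingers (324,205). I'll descend and close next.

carry_out([
  [[-0.1,0.1,-3,0,0,0,100],[-0.1,0.1,-5,0,0,0,100],[-0.1,0.1,-5.5,0,0,0,100],[-0.1,0.1,-5.5,0,0,0,45],[-0.1,0.1,-5.5,0,0,0,30]],
])

```text
time: 2.08
tcp_pos: [0.4876, 0.2172, 0.0867]
tcp_rot: [0.707, 0.707, 0.001, 0.0]
ft_force: [0.7, 0.9, -0.7]
grip_width: 0.825
finger_force: 0.0
```

carry_out([
  [[0,0,0,0,0,0,30],[0,0,0,0,0,0,30],[0,0,0,0,0,0,30]],
])

```text
time: 2.45
tcp_pos: [0.487, 0.217, 0.0859]
tcp_rot: [0.707, 0.707, 0.0, 0.0]
ft_force: [-0.6, 0.6, -0.7]
grip_width: 0.504
finger_force: 0.0
```

carry_out([
  [[0,0,0,0,0,0.1,30],[0,0,0,0,0,0.2,30],[0,0,0,0,0,0.3,30]],
])

```text
time: 2.82
tcp_pos: [0.487, 0.217, 0.0857]
tcp_rot: [0.592, 0.806, -0.0, -0.0]
ft_force: [0.2, 0.3, 0.1]
grip_width: 0.304
finger_force: 0.0
```

```bash
python3 -c "
from bench import bot
print(bot.get_state())"
```

```text
{'time': 2.825, 'qpos': array([-0.32040359,  0.37750627, -0.18954874,  1.92324808,  0.09268605,
        0.8493212 , -0.25486011]), 'qvel': array([ 0.13399287,  0.01066974, -0.16250195, -0.00499924,  0.08066036,
        0.00801024,  0.72602316]), 'tau': array([-1.80270351e+00, -7.38723207e+01, -1.27623472e+00, -3.55595005e+01,
       -3.08840750e-01, -2.96604715e-02, -2.41451025e+00]), 'tcp_pos': array([0.48695393, 0.21699922, 0.08571369]), 'tcp_rot': array([ 5.92144213e-01,  8.05832006e-01, -9.78062705e-05, -2.31390796e-05]), 'ft_force': array([0.15971854, 0.2979557 , 0.05758729]), 'torque': array([0.01655986, 0.00739092, 0.00150009]), 'finger_force': 0.0, 'grip_width': 0.30364166726833536}
```

Run:
```python
from h import *
import cv2
p,d=bot.read_camera("wrist");q,_=bot.read_camera("side")
cv2.imwrite("pics/w2.png",np.vstack([p[:,:,::-1][100:400],cv2.resize(q[200:320,220:476,::-1],(640,300))]))
print(bot.get_state()["grip_width"],bot.get_state()["finger_force"])
```

```text
0.3027972241944229 0.0
```

View pics/w2.png

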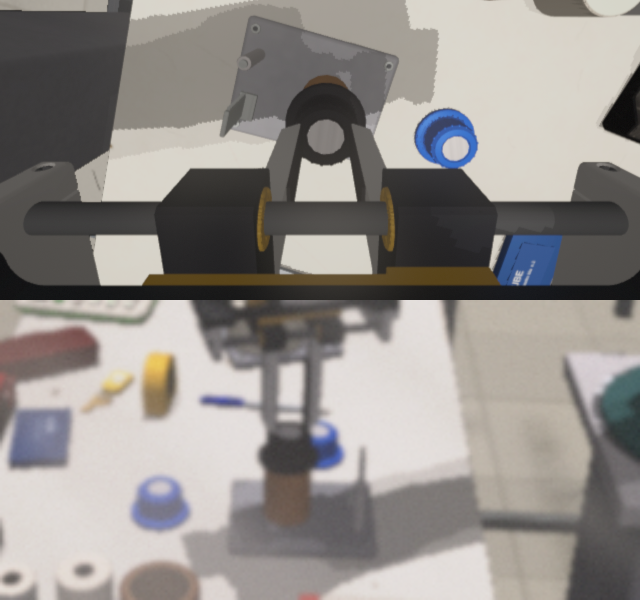

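Run:
```python
from h import *
import cv2
s=bot.get_state();c=bot.get_calibration("wrist");p,d=bot.read_camera("wrist");t=s["tcp_pos"]
T=c["camera_from_world"];K=c["camera_matrix"];print(t,np.round(T,3).tolist())
for z in (0,.02,.04):
    x=T[:3,:3]@(t+[0,0,z])+T[:3,3];x=K@x;print(z,x[:2]/x[2],x[2])
P=pts(c,d)
for v in range(170,290,8): print(v,[np.round(P[v,u],3).tolist() for u in (292,325,357)])
```

```text
[0.48700561 0.21695305 0.08572106] [[0.955, 0.297, 0.0, -0.53], [0.287, -0.924, 0.254, 0.058], [0.076, -0.243, -0.967, 0.316], [0.0, 0.0, 0.0, 1.0]]
0 [325.16182646 223.86881111] 0.21712674642893376
0.02 [325.14380373 234.55064914] 0.19778370514731414
0.04 [325.12187365 247.54831844] 0.1784406638656945
170 [[0.451, 0.232, 0.013], [0.479, 0.241, 0.014], [0.507, 0.25, 0.013]]
178 [[0.453, 0.225, 0.013], [0.481, 0.237, 0.029], [0.509, 0.243, 0.014]]
186 [[0.455, 0.218, 0.013], [0.479, 0.242, 0.082], [0.512, 0.236, 0.013]]
194 [[0.457, 0.211, 0.013], [0.481, 0.237, 0.083], [0.514, 0.229, 0.014]]
202 [[0.46, 0.224, 0.082], [0.481, 0.236, 0.1], [0.504, 0.238, 0.081]]
210 [[0.462, 0.219, 0.083], [0.482, 0.233, 0.106], [0.506, 0.232, 0.082]]
218 [[0.464, 0.213, 0.082], [0.484, 0.228, 0.106], [0.507, 0.227, 0.083]]
226 [[0.465, 0.22, 0.116], [0.485, 0.223, 0.107], [0.502, 0.232, 0.116]]
234 [[0.467, 0.221, 0.129], [0.487, 0.218, 0.107], [0.501, 0.231, 0.129]]
242 [[0.468, 0.221, 0.14], [0.488, 0.212, 0.107], [0.5, 0.231, 0.141]]
250 [[0.469, 0.221, 0.15], [0.49, 0.207, 0.106], [0.499, 0.231, 0.149]]
258 [[0.47, 0.221, 0.158], [0.492, 0.202, 0.107], [0.499, 0.229, 0.155]]
266 [[0.47, 0.221, 0.165], [0.51, 0.144, -0.0], [0.498, 0.229, 0.164]]
274 [[0.471, 0.22, 0.171], [0.512, 0.135, -0.0], [0.499, 0.226, 0.166]]
282 [[0.472, 0.218, 0.173], [0.515, 0.126, 0.001], [0.5, 0.223, 0.166]]
```

carry_out([
  [[0,0,0,0,0,-0.1,62],[0,0,0,0,0,-0.2,62],[0,0,0,0,0,-0.3,62],[0,0,0,0,0,-0.3,62]],
])

```text
time: 3.48
tcp_pos: [0.4869, 0.2171, 0.0857]
tcp_rot: [0.708, 0.707, -0.0, 0.0]
ft_force: [-0.6, 0.3, -0.5]
grip_width: 0.616
finger_force: 0.0
```

Run:
```python
from h import *
s=bot.get_state();c=bot.get_calibration("wrist");p,d=bot.read_camera("wrist");t=s["tcp_pos"];print(t,s["grip_width"])
P=pts(c,d);Q=P-t
m=(abs(Q[...,1])<.014)&(Q[...,2]<.12)&(Q[...,2]>-.01)&(abs(Q[...,0])<.065)&(d>0)&(d<.25)
m&=(p.max(2)>55)
import cv2
for sgn in(-1,1):
    k=m&(sgn*Q[...,0]>.023)
    for z in np.arange(-.01,.06,.005):
        b=k&(Q[...,2]>=z)&(Q[...,2]<z+.005);q=Q[b]
        if len(q):print(sgn,round(z,3),len(q),np.round(q.min(0),3),np.round(q.max(0),3))
cv2.imwrite("pics/w3.png",p[100:350,150:500,::-1])
```

```text
[0.48692294 0.21711011 0.08574503] 0.6155671724530235
-1 -0.01 5 [-0.028 -0.013 -0.006] [-0.025  0.012 -0.005]
-1 -0.005 18 [-0.028 -0.014 -0.005] [-0.025  0.011 -0.004]
-1 0.025 48 [-0.035 -0.008  0.025] [-0.029  0.01   0.03 ]
-1 0.03 51 [-0.04  -0.008  0.03 ] [-0.029  0.01   0.035]
-1 0.035 66 [-0.041 -0.008  0.035] [-0.029  0.01   0.04 ]
-1 0.04 75 [-0.04  -0.008  0.04 ] [-0.029  0.01   0.045]
-1 0.045 77 [-0.041 -0.008  0.045] [-0.029  0.01   0.05 ]
-1 0.05 83 [-0.04  -0.008  0.05 ] [-0.029  0.01   0.055]
-1 0.055 97 [-0.041 -0.008  0.055] [-0.029  0.01   0.06 ]
1 -0.01 19 [ 0.025 -0.012 -0.008] [ 0.029  0.013 -0.005]
1 -0.005 54 [ 0.025 -0.014 -0.005] [ 0.029  0.011 -0.003]
1 0.02 1 [0.03  0.008 0.025] [0.03  0.008 0.025]
1 0.025 47 [ 0.029 -0.008  0.025] [0.035 0.01  0.03 ]
1 0.03 91 [ 0.029 -0.008  0.03 ] [0.041 0.01  0.035]
1 0.035 109 [ 0.029 -0.008  0.035] [0.042 0.01  0.04 ]
1 0.04 104 [ 0.029 -0.008  0.04 ] [0.041 0.01  0.045]
1 0.045 131 [ 0.029 -0.008  0.045] [0.041 0.01  0.05 ]
1 0.05 133 [ 0.029 -0.007  0.05 ] [0.041 0.01  0.055]
1 0.055 145 [ 0.029 -0.008  0.055] [0.041 0.01  0.06 ]
```

View pics/w3.png

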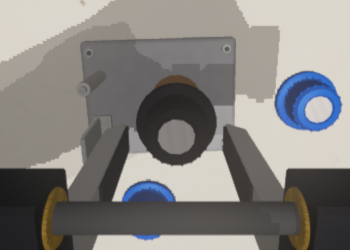

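The fingers actually end about 25 mm above the reported TCP, so they closed over the knob's top. I'll lower by that much.

carry_out([
  [[0,0,-1,0,0,0,62],[0,0,-2,0,0,0,62],[0,0,-2.4,0,0,0,62],[0,0,-2.4,0,0,0,62]],
])

```text
time: 4.03
tcp_pos: [0.4867, 0.2169, 0.0613]
tcp_rot: [0.707, 0.707, -0.0, -0.0]
ft_force: [0.2, -0.5, -0.2]
grip_width: 0.619
finger_force: 0.0
```

carry_out([
  [[0,0,0,0,0,0,35],[0,0,0,0,0,0,35],[0,0,0,0,0,0,35],[0,0,0,0,0,0,35]],
])

```text
time: 4.53
tcp_pos: [0.4872, 0.2171, 0.062]
tcp_rot: [0.707, 0.707, 0.0, 0.0]
ft_force: [-0.7, -0.1, 2.0]
grip_width: 0.462
finger_force: 25.0
```

Gripped at 0.462 (43.5 mm) with 25 N. I'll try counter-clockwise first.

carry_out([
  [[0,0,0,0,0,0.1,35],[0,0,0,0,0,0.2,35],[0,0,0,0,0,0.3,35],[0,0,0,0,0,0.3,35]],
])

```text
time: 5.03
tcp_pos: [0.4872, 0.2171, 0.0619]
tcp_rot: [0.594, 0.805, 0.0, 0.0]
ft_force: [-0.4, 0.2, 3.4]
grip_width: 0.463
finger_force: 25.0
```

```bash
python3 -c "
from bench import bot
s=bot.get_state();print({k:s[k] for k in ('torque','ft_force','tcp_rot','qpos','finger_force')})"
```

```text
{'torque': array([0.03525768, 0.1045253 , 0.05494024]), 'ft_force': array([-0.37479541,  0.18018799,  3.40504344]), 'tcp_rot': array([5.93745877e-01, 8.04652596e-01, 1.80960189e-04, 8.61546955e-06]), 'qpos': array([-0.32017141,  0.41244213, -0.19069581,  1.93864684,  0.10595432,
        0.79965519, -0.26979345]), 'finger_force': 25.000045225024223}
```

Torque stays tiny past 0.2 rad, so counter-clockwise loosens it.

carry_out([
  [[0,0,0,0,0,0.15,35],[0,0,0,0,0,0.3,35],[0,0,0,0,0,0.45,35],[0,0,0,0,0,0.6,35],[0,0,0,0,0,0.6,35]],
])

```text
time: 5.65
tcp_pos: [0.4872, 0.217, 0.0619]
tcp_rot: [0.33, 0.944, 0.0, 0.0]
ft_force: [-0.3, 0.3, 5.1]
grip_width: 0.463
finger_force: 25.0
```

```bash
python3 -c "
from bench import bot
s=bot.get_state();print({k:s[k] for k in ('torque','ft_force','tcp_pos','tcp_rot','qpos','finger_force')})"
```

```text
{'torque': array([ 0.08060767,  0.07631519, -0.01632825]), 'ft_force': array([-0.34764327,  0.27225636,  5.1130121 ]), 'tcp_pos': array([0.48715521, 0.21704262, 0.06189693]), 'tcp_rot': array([3.30416577e-01, 9.43835188e-01, 1.41159217e-04, 5.55316294e-05]), 'qpos': array([-0.21358527,  0.42448134, -0.3214565 ,  1.93498168,  0.18059227,
        0.80942404,  0.26383102]), 'finger_force': 25.00021937303245}
```

carry_out([
  [[0,0,0.05,0,0,0.15,35],[0,0,0.1,0,0,0.3,35],[0,0,0.15,0,0,0.4,35],[0,0,0.15,0,0,0.5,35],[0,0,0.15,0,0,0.5,35]],
])

```text
time: 6.28
tcp_pos: [0.4868, 0.2168, 0.063]
tcp_rot: [0.088, 0.996, -0.0, -0.0]
ft_force: [0.5, -0.2, -0.3]
grip_width: 0.466
finger_force: 25.0
```

carry_out([
  [[0,0,0.2,0,0,0,35],[0,0,0.4,0,0,0,35],[0,0,0.6,0,0,0,35]],
])

```text
time: 6.65
tcp_pos: [0.487, 0.2171, 0.0694]
tcp_rot: [0.086, 0.996, -0.0, 0.0]
ft_force: [1.1, 0.2, -1.6]
grip_width: 0.464
finger_force: 25.0
```

carry_out([
  [[0,0,1,0,0,0,35],[0,0,2.5,0,0,0,35],[0,0,4.5,0,0,0,35],[0,0,6.5,0,0,0,35],[0,0,6.5,0,0,0,35]],
])

```text
time: 7.28
tcp_pos: [0.4879, 0.2174, 0.1362]
tcp_rot: [0.085, 0.996, 0.001, 0.001]
ft_force: [0.8, 0.6, -0.7]
grip_width: 0.463
finger_force: 25.0
```

carry_out([
  [[0,0,0,0,0,0,35],[0,0,0,0,0,0,35],[0,0,0,0,0,0,35],[0,0,0,0,0,0,35]],
])

```text
time: 7.78
tcp_pos: [0.4869, 0.217, 0.134]
tcp_rot: [0.085, 0.996, -0.0, -0.0]
ft_force: [0.4, -0.1, -1.5]
grip_width: 0.463
finger_force: 25.0
```

Run:
```python
from h import *
import cv2
s=bot.get_state();print(s["tcp_pos"],s["finger_force"],s["qvel"].max())
p,d=bot.read_camera("wrist");q,_=bot.read_camera("side")
cv2.imwrite("pics/w4.png",np.vstack([p[:,:,::-1][100:400],cv2.resize(q[180:320,220:476,::-1],(640,300))]))
c=bot.get_calibration("wrist");Q=pts(c,d);m=(np.hypot(Q[...,0]-.487,Q[...,1]-.217)<.021)&(Q[...,2]<.21)&(d>0)
print(np.histogram(Q[m][:,2],bins=np.arange(0,.22,.01)))
```

```text
[0.48686786 0.21699076 0.13398242] 24.99988986644894 0.0012959775669862136
(array([   0,    0,    1,    5,    5,   10,   55,  359,   39,   17,    0,
          0,    0,    0,    0,  226,  284, 4000,  108,    0,    0]), array([0.  , 0.01, 0.02, 0.03, 0.04, 0.05, 0.06, 0.07, 0.08, 0.09, 0.1 ,
       0.11, 0.12, 0.13, 0.14, 0.15, 0.16, 0.17, 0.18, 0.19, 0.2 , 0.21]))
```

View pics/w4.png

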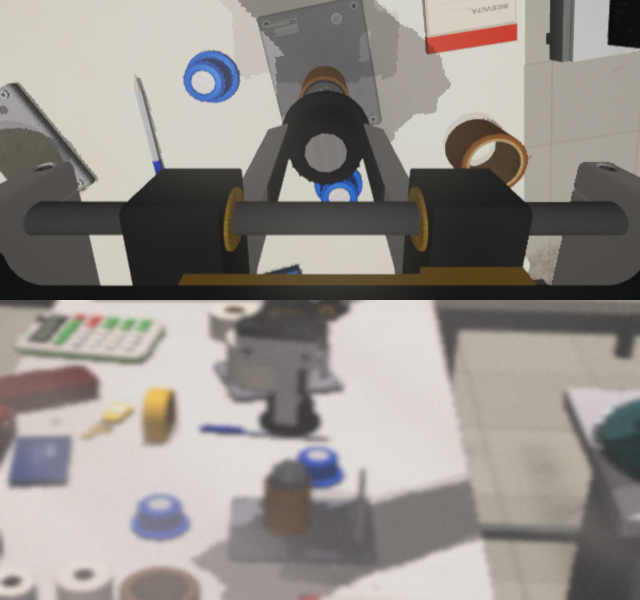

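The cap is held clear (top at about 0.178, underside about 0.147, some 50 mm above the stud). The tube is still on its spindle at (290,500) in the lower crop.

```bash
python3 -c "
from bench import bot
print(bot.close_job())"
```

```text
the job is handed in; nothing more can be done
None
```

The empty stand's cap loosened counter-clockwise; it is off and held in the gripper about 50 mm above the stud with the tube still on its spindle. I handed the job in (no verdict was returned).

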